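# Swap the test bar in the curing box and hold the next one in the slot

### The arm

A 6-joint arm with a two-finger parallel gripper is mounted at the origin on a cart in front of the work surface, level with it; the furniture and walls round the work are solid. World frame = base frame: x ahead of the robot, y to its left, z up, the work surface at z = 0. Lengths are in m, angles in rad, forces in N, time in s.
With the tool pointing down it reaches from about 0.35 to 0.85 m from the base axis. Payload 8.1 kg.
Tool frame: the origin (TCP) lies midway between the tips of the shut fingers; the grasp point (between the pads) lies 19 mm behind it (robot.grip_point_offset is the distance from the TCP to the grasp point, in m); z points along the fingers, y is the line along which they close (so a half turn about z gives the same grasp; the last joint's range is limited). The gripper opens to 93 mm and grips with 3 to 60 N. Pads are 15 mm wide; open, the fingers measure 128 mm over their backs; the gripper's body (75 mm by 188 mm) begins 65 mm behind the grasp point.
Start: joints at [1.032, 0.13, 1.488, -0, 1.523, -0.085], TCP at [0.263, 0.539, 0.219] pointing down, gripper open.
Joint ranges: [-2.96, 2.96], [-0.89, 2.26], [0.02, 2.5], [-1.34, 4.48], [0, 2.73], [-2.66, 2.66]. Speed limits (rad/s): [2.39, 2.39, 2.79, 3.14, 3.14, 3.14].

### API

Orientations are given as a rotation vector (axis times angle).
In Python, from plant import robot, read_camera, job gives the robot as it stands.
- The arm moves only by the shell command python3 -m inch 'ROWS' [FORCE]. ROWS is JSON, one flat list of numbers, 5 for each row, row after row: the shift along the world's x, y, z in mm, then the turn about the world's z in degrees, then the opening in per cent of the stroke, from 0 (shut) to 100 (fully open). In form: [dx, dy, dz, yaw, hand, dx, dy, dz, yaw, hand, ...]. A call has 1 to 10 rows; each row is the pose to reach, as a shift and turn from the pose commanded when the call began; what a row does not reach only later rows make up. A row lasts 1/12 s, in which the tool goes at most 41.7 mm and 7.16 degrees, less where a joint would pass 70% of its speed; a pose out of reach is approached as far as the arm can. A call with a gripper value outside its range is refused whole. The fingers move at their own pace and stop on an object; FORCE is the grip in N (left out, the last holds). Time passes only in rows, so rows that repeat a pose let the fingers close. It gives the time, the measured TCP pose, the force, the opening and the grip force at its end, in the units of the state.
- robot.read_state(): the state, without advancing time (a new reading comes with each control period).
- read_camera(name): name is "scene" or "side" or "wrist"; returns a dict with "image" (384x512x3 uint8, blue, green, red), "K" (3x3 intrinsics, pixels), "extrinsics" (4x4, takes a point from world to camera coordinates); the wrist camera has in their place "mount" (4x4, takes a point from camera to tool coordinates, whose origin is the TCP and whose axes are the flange's). Camera axes: x right, y down, z forward; pixel columns grow to the right and rows downward; lengths in m; the calibration is good to about 2 mm. A picture is of the moment at which its call begins: read the wrist's pose just before it. There is no depth.
- job.close_job(): hands the job in; it is judged then, once.
The state is a dict: "t": time; "q": joint angles; "dq": joint speeds; "joint_torque": joint torques, N m; "tool_pos": TCP position; "orientation": TCP orientation; "force": force on the tool from outside, world axes, zero at the start; "wrist_torque": the same for the moment, N m; "opening": finger opening in m; "gripper_force": force on a finger pad.
Only numpy, scipy, OpenCV 4.12 (cv2) and the standard library are available. Lean on these libraries where they do the work, as an engineer would, in place of code of your own. Each camera call takes 0.05 s, during which the arm holds its last target. There are 200 camera calls.

### The job

Take the cured test bar out of the slot in the lid of the curing box and stand it in the middle gap of the row on the plywood ledge, neatly in line with the two bars there and without disturbing them. Then take the fourth bar, which stands alone on the bench, pass it foot first down through the emptied slot and finish while holding it there in the gripper, upright and still, with a good third to a half of its length below the lid, its foot clear of the box's floor and the bar not forced against the slot. Leave the tin, the small gear and the mouse where they are.

Things in the scene. Friction and masses are not known exactly. Their poses are not given: they have to be found in the camera images.
- curing_box: low grey box fixed to the bench, 130 x 130 mm, 72 mm high (lid 134 x 134 mm, 6 mm thick, its top 72 mm above the bench), hollow; floor 5 mm thick, so a bar standing in it has its foot 5 mm above the bench; amber window and timer knob on the front. Origin: centre of its underside; z up. (Keep the arm clear of the tall enclosed printer at the back left: it fills everything beyond x = 0.63 m at y over 0.13 m, up to 0.37 m high.)
- slot (a point): centre of the slot in the lid of curing_box, at the level of the lid's top (72 mm above the bench); the slot goes through the lid, is 22 mm along this point's x axis and 40 mm along its y axis, 2 mm clearance on each side of a bar whose x axis is along this x axis (either way round), and has a black rubber rim
- ledge: low plywood ledge fixed to the bench, 70 mm deep (x), 165 mm long (y), top 14 mm above the bench, with a 5 mm thick rail along its +x edge that rises to 30 mm above the bench. Origin: centre of its underside
- gap (a point): centre of the gap in the row, on the top of the ledge (14 mm above the bench); the row runs along this point's y axis, bars stand in it with their x axis along this x axis; the free gap between the two neighbours is about 56 mm long
- bar_in_slot: the cured bar's foot: origin at the centre of its underside (see bar_in_slot_center)
- bar_in_slot_center (a point): grey resin test bar standing upright, 18 x 36 x 105 mm; this point is its centre, 52.5 mm above its foot; its x axis is through the 18 mm thickness, y along the 36 mm width, z up; about 0.08 kg. At the start it stands on the floor of the curing box, through the slot, and sticks 38 mm out above the lid
- bar_next: the next bar's foot: origin at the centre of its underside (see bar_next_center)
- bar_next_center (a point): grey resin test bar standing upright, 18 x 36 x 105 mm; this point is its centre, 52.5 mm above its foot; its x axis is through the 18 mm thickness, y along the 36 mm width, z up; about 0.08 kg. At the start it stands alone on the bench, between the box and the ledge
- bar_left_center (a point): grey resin test bar standing upright, 18 x 36 x 105 mm; this point is its centre, 52.5 mm above its foot; its x axis is through the 18 mm thickness, y along the 36 mm width, z up; about 0.08 kg. It stands on the ledge, about 46 mm from the gap's centre on the +y side
- bar_right_center (a point): grey resin test bar standing upright, 18 x 36 x 105 mm; this point is its centre, 52.5 mm above its foot; its x axis is through the 18 mm thickness, y along the 36 mm width, z up; about 0.08 kg. It stands on the ledge, about 46 mm from the gap's centre on the -y side
- tin_center (a point): centre of a round pale tin with a clear lid, 62 mm across, 24 mm high, standing on the bench; to be left alone
- pinion_center (a point): centre of a small white printed gear, 26 mm across, 10 mm high, lying on the bench; to be left alone
- mouse_center (a point): centre of a black computer mouse, 105 x 58 x 34 mm, on the bench; to be left alone
Mind the look-alikes: they are no part of the job. What is shaped like the bar_next but blue is not meant. Leave any purple look-alike of the bar_in_slot alone.

How it is judged:
On the way:
1. the cured bar stands released in the gap of the row on the ledge, in line with its neighbours, before the next bar is put into the slot (x of bar_in_slot_center in the frame of gap between -0.009 and 0.009 m and y of bar_in_slot_center in the frame of gap between -0.009 and 0.009 m and z of bar_in_slot_center in the frame of gap between 0.048 and 0.057 m and angle between the x axis of bar_in_slot_center and the x axis of gap, either way round below 0.15 rad and angle between each of bar_in_slot_center, bar_left_center, bar_right_center's own z axis and vertical below 0.06 rad and distance of each of bar_left_center, bar_right_center from where it was at the start of the episode below 0.01 m and contact force between bar_in_slot and the fingers below 0.1 N and linear speed of bar_in_slot below 0.02 m/s), for 0.2 s.
At the end, for the whole second after the job is handed in: Cured bar released upright on the ledge, within 9 mm and 0.15 rad of the gap's centre; neighbours moved under 10 mm. Next bar gripped, still, upright (0.08 rad), within 6 mm and 0.15 rad of the slot, foot 34-63 mm below the lid top (floor at 67), pressing on the box under 8 N (all of step 1 and horizontal distance between bar_next_center and slot below 0.006 m and z of bar_next_center in the frame of slot between -0.0105 and 0.0185 m and angle between the x axis of bar_next_center and the x axis of slot, either way round below 0.15 rad and angle between bar_next_center's own z axis and vertical below 0.08 rad and contact force between bar_next and the fingers above 1 N and contact force between bar_next and curing_box below 8 N and linear speed of bar_next below 0.02 m/s); the arm keeps its last pose, push and grip.
It fails at once if a bar of the row is toppled (angle between any of bar_left_center, bar_right_center's own z axis and vertical above 0.5 rad).
It fails at once if the tin, the small gear or the mouse is moved by more than 20 mm (distance of any of tin_center, pinion_center, mouse_center from where it was at the start of the episode above 0.02 m).
It also fails if it takes over 70 s, if anything falls off the work surface, if the arm or the gripper's body presses on something with over 40 N, if the wrist force passes 120 N, or if a joint passes its speed limit or range.

## Working session

There is one attempt and no reset: what is moved stays moved. The work goes in short steps, Python scripts to look and compute and a shell command to move; the robot and the scene stay as the last step left them, time stands still between calls to the robot, and variables do not carry over. Pictures are saved under pics/ and viewed, at most 10 in all, crops included, and the job is handed in when it is done.

```bash
mkdir -p pics; ls; python3 - <<'E'
from plant import robot, read_camera, job
import cv2
s=robot.read_state(); print(s)
print(robot.grip_point_offset)
for n in ("scene","side","wrist"):
    c=read_camera(n); cv2.imwrite(f"pics/{n}0.png",c["image"]); print(n,c["K"].round(1).tolist(),(c.get("extrinsics") if n!="wrist" else c["mount"]).round(3).tolist())
E
```

```text
pics
{'t': 0.0, 'q': array([ 1.03160137e+00,  1.31167080e-01,  1.48928438e+00, -8.11207871e-06,
        1.52297966e+00, -8.53953327e-02]), 'dq': array([ 0.00137225, -0.00141011,  0.00093934,  0.00085895,  0.00114225,
       -0.00160691]), 'joint_torque': array([-1.18980474e-04, -5.59856629e+01, -4.91753161e+01,  7.67927477e-02,
        3.54787242e-02, -1.31928673e-04]), 'tool_pos': array([0.26271763, 0.5387931 , 0.21758111]), 'orientation': array([-7.06599821e-01, -3.06052499e+00,  2.75159119e-03]), 'force': array([ 0.46894969,  0.02578946, -0.18398533]), 'wrist_torque': array([-0.04114634,  0.00723432, -0.00119681]), 'gripper_force': 0.0, 'opening': 0.09313164745010563}
0.0188
scene [[401.4, 0.0, 254.2], [0.0, 401.4, 188.6], [0.0, 0.0, 1.0]] [[-0.78, -0.625, 0.018, 0.339], [-0.293, 0.34, -0.894, 0.239], [0.553, -0.703, -0.449, 0.712], [0.0, 0.0, 0.0, 1.0]]
side [[451.6, 0.0, 260.5], [0.0, 451.6, 193.7], [0.0, 0.0, 1.0]] [[0.998, -0.067, -0.019, -0.486], [-0.059, -0.663, -0.746, 0.032], [0.037, 0.746, -0.665, 1.168], [0.0, 0.0, 0.0, 1.0]]
wrist [[332.2, 0.0, 254.2], [0.0, 332.2, 191.7], [0.0, 0.0, 1.0]] [[-0.0, -0.971, -0.239, 0.065], [1.0, 0.0, -0.001, 0.001], [0.001, -0.239, 0.971, -0.166], [0.0, 0.0, 0.0, 1.0]]
```

View pics/scene0.png

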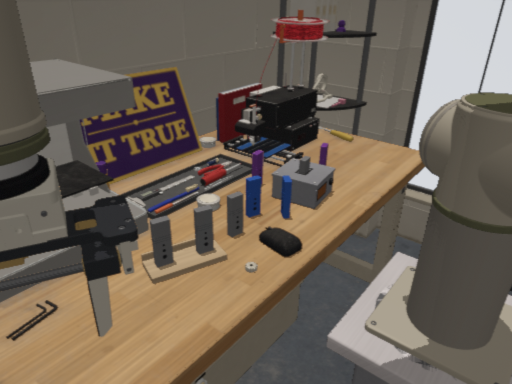

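View pics/side0.png

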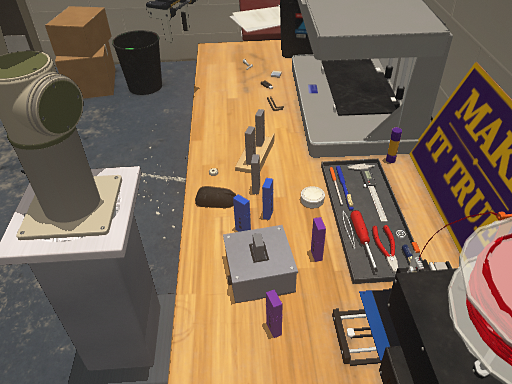

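The scene view shows the ledge at about (185,258) with row bars at (162,242) and (204,230). The next bar is at (235,215), two blue decoys at (253,196) and (286,197), and the box with its bar at (304,182). In the side view the box is at (260,260), bar in slot top about (258,236), next bar top about (255,157), and row tops about (250,130) and (260,112).

```bash
cat > h.py <<'E'
from plant import robot, read_camera, job
import cv2, numpy as np
from scipy.spatial.transform import Rotation as R
def cam(name):
    s=robot.read_state(); c=read_camera(name)
    if name=="wrist":
        T=np.eye(4); T[:3,:3]=R.from_rotvec(s["orientation"]).as_matrix(); T[:3,3]=s["tool_pos"]
        M=T@c["mount"]
    else: M=np.linalg.inv(c["extrinsics"])
    return c["image"],c["K"],M
def ray(K,M,uv,z):
    d=M[:3,:3]@np.linalg.solve(K,[uv[0],uv[1],1.]); return M[:3,3]+d*(z-M[2,3])/d[2]
def pix(K,M,p):
    q=np.linalg.inv(M)@np.r_[p,1]; q=K@q[:3]; return q[:2]/q[2]
def tool():
    s=robot.read_state(); m=R.from_rotvec(s["orientation"]).as_matrix()
    print("t",round(s["t"],2),"tcp",s["tool_pos"].round(4),"y-axis yaw deg",np.degrees(np.arctan2(m[1,1],m[0,1])).round(1),"z",m[:,2].round(3),"F",s["force"].round(1),"open",round(s["opening"],4),"grip",round(s["gripper_force"],1))
E
python3 - <<'E'
from h import *
tool()
im,K,M=cam("side")
for n,uv,z in (("slot",(258,236),.11),("next",(255,157),.105),("r1",(250,130),.119),("r2",(260,112),.119),("tin",(312,192),.024),("lidTL",(224,234),.072),("lidTR",(290,230),.072),("lidBL",(230,278),.072),("lidBR",(297,272),.072),("blue1",(241,198),.105),("blue2",(267,180),.105),("mouse",(214,196),.03),("gear",(213,171),.01)):
    print(n,ray(K,M,uv,z).round(3))
cv2.imwrite("pics/sidecrop.png",cv2.resize(im[90:310,170:350],None,fx=2.7,fy=2.7,interpolation=cv2.INTER_CUBIC))
E
```

```text
t 0.15 tcp [0.2628 0.5389 0.2178] y-axis yaw deg 64.0 z [-0.001 -0.001 -1.   ] F [ 0.1  0.4 -0.6] open 0.0926 grip 0.0
slot [ 0.467 -0.248  0.11 ]
next [0.477 0.027 0.105]
r1 [0.47  0.129 0.119]
r2 [0.502 0.216 0.119]
tin [ 0.618 -0.027  0.024]
lidTL [ 0.395 -0.2    0.072]
lidTR [ 0.54  -0.201  0.072]
lidBL [ 0.406 -0.321  0.072]
lidBR [ 0.54  -0.317  0.072]
blue1 [ 0.436 -0.123  0.105]
blue2 [ 0.5   -0.065  0.105]
mouse [ 0.368 -0.027  0.03 ]
gear [0.362 0.1   0.01 ]
```

View pics/sidecrop.png

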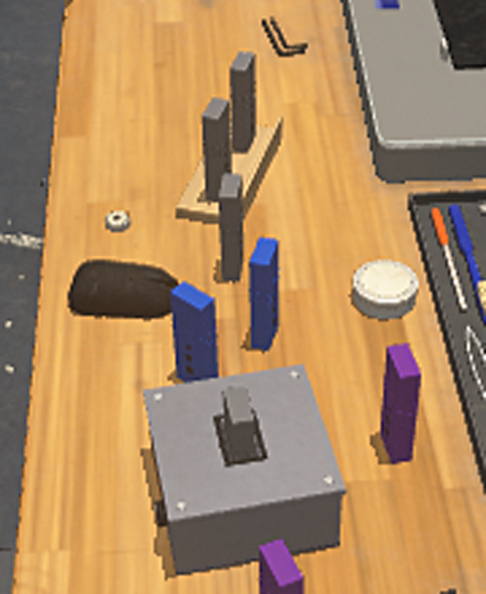

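The crop shows the box lid with its bar at crop (240,420), turned a few degrees. The row on the ledge is skewed about -20° (bar tops at crop (217,105) and (244,60)) and the next bar's top is at (231,185). The blue and purple decoys stay clear of the path. Next I go above the box.

```bash
python3 -m inch '[102,-395,5,-64,100,102,-395,5,-64,100,102,-395,5,-64,100,102,-395,5,-64,100,102,-395,5,-64,100,102,-395,5,-64,100,102,-395,5,-64,100,102,-395,5,-64,100,102,-395,5,-64,100,102,-395,5,-64,100]'; python3 -m inch '[102,-395,0,0,100,102,-395,0,0,100,102,-395,0,0,100,102,-395,0,0,100,102,-395,0,0,100,102,-395,0,0,100,102,-395,0,0,100,102,-395,0,0,100,102,-395,0,0,100,102,-395,0,0,100]'
python3 - <<'E'
from h import *
tool(); im,K,M=cam("wrist"); cv2.imwrite("pics/w1.png",im); tool()
E
```

```text
t: 1.03
tool_pos: [0.3651, 0.1418, 0.2238]
orientation: [2.23, 2.212, 0.0]
force: [1.2, 0.4, -0.2]
opening: 0.0931
gripper_force: 0.0
t: 1.87
tool_pos: [0.467, -0.2538, 0.2233]
orientation: [2.223, 2.22, -0.001]
force: [0.4, 1.2, 0.8]
opening: 0.0931
gripper_force: 0.0
t 1.87 tcp [ 0.467  -0.2538  0.2233] y-axis yaw deg -0.1 z [-0. -0. -1.] F [0.4 1.2 0.8] open 0.0931 grip 0.0
t 1.92 tcp [ 0.4672 -0.258   0.2226] y-axis yaw deg -0.2 z [-0.001 -0.003 -1.   ] F [-5.4 -0.9 -0. ] open 0.0933 grip 0.0
```

View pics/w1.png

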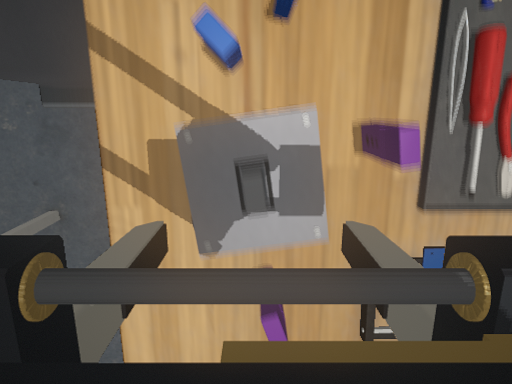

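The wrist picture shows the lid with corners near (178,128), (316,105), (327,240) and (193,257), and the slot bar near (255,185). The arm was still settling, so I'll retake it as a crop.

```bash
python3 -m inch '[0,0,0,0,100,0,0,0,0,100,0,0,0,0,100]' >/dev/null
python3 - <<'E'
from h import *
tool(); im,K,M=cam("wrist"); np.savez("w2.npz",im=im,K=K,M=M)
for n,uv in (("c",(178,128)),("c",(316,105)),("c",(327,240)),("c",(193,257))): print(ray(K,M,uv,.072).round(4))
c=im[95:275,165:345].astype(float); c=np.clip(c*1.8,0,255).astype(np.uint8)
cv2.imwrite("pics/w2.png",cv2.resize(c,(594,594),interpolation=cv2.INTER_CUBIC))
E
```

```text
t 2.17 tcp [ 0.4668 -0.2498  0.2235] y-axis yaw deg 0.0 z [-0.     0.001 -1.   ] F [-0.7  0.8  0.8] open 0.093 grip 0.0
[ 0.3961 -0.2001  0.072 ]
[ 0.5248 -0.1792  0.072 ]
[ 0.5419 -0.3123  0.072 ]
[ 0.4045 -0.3311  0.072 ]
```

View pics/w2.png

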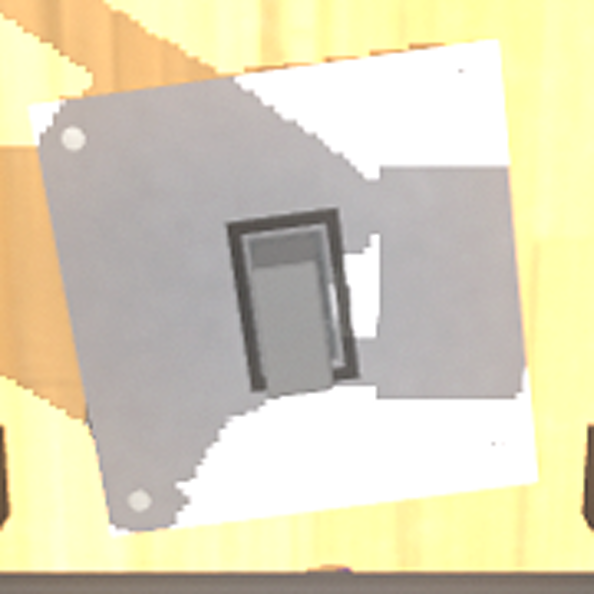

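The crop shows lid corners at crop (30,105), (498,40), (537,483) and (110,535). The rubber rim's outer corners are about (228,222), (338,208), (357,378) and (252,392). The bar's top face spans (252,268), (324,262), (332,386) and (266,394).

```bash
python3 - <<'E'
from h import *
d=np.load("w2.npz");K,M=d["K"],d["M"]
def q(n,pts,z):
    P=np.array([ray(K,M,(165+(u+.5)/3.3-.5,95+(v+.5)/3.3-.5),z) for u,v in pts]); c=P.mean(0)
    a=np.degrees(np.arctan2(*((P[1]-P[0]+P[2]-P[3])[[1,0]]))); b=np.degrees(np.arctan2(*((P[0]-P[3]+P[1]-P[2])[[1,0]])))-90
    print(n,c.round(4),"yaw",a.round(1),b.round(1),"sides",[np.linalg.norm(P[i]-P[i-1]).round(4) for i in range(4)])
q("lid",[(30,105),(498,40),(537,483),(110,535)],.072)
q("rim",[(228,222),(338,208),(357,378),(252,392)],.072)
q("bar",[(252,268),(324,262),(332,386),(266,394)],.110)
E
```

```text
lid [ 0.4672 -0.2559  0.072 ] yaw 7.6 7.6 sides [np.float64(0.1333), np.float64(0.1334), np.float64(0.1339), np.float64(0.1338)]
rim [ 0.4672 -0.256   0.072 ] yaw 7.6 7.0 sides [np.float64(0.0523), np.float64(0.0323), np.float64(0.0519), np.float64(0.032)]
bar [ 0.4672 -0.2545  0.11  ] yaw 6.0 4.9 sides [np.float64(0.0344), np.float64(0.0187), np.float64(0.0336), np.float64(0.0177)]
```

```bash
python3 -m inch '[0,-5,-40,7,100,0,-5,-80,7,100,0,-5,-110,7,100,0,-5,-135,7,100,0,-5,-145,7,100,0,-5,-145,7,100,0,-5,-145,7,100]'; python3 -m inch '[0,0,0,0,30,0,0,0,0,15,0,0,0,0,15,0,0,0,0,10,0,0,0,0,10,0,0,0,0,10,0,0,0,0,10,0,0,0,0,10]' 20; python3 -c "
from h import *
tool()"
```

```text
t: 2.8
tool_pos: [0.4674, -0.2552, 0.0796]
orientation: [2.08, 2.354, 0.0]
force: [0.8, 0.4, 0.9]
opening: 0.0929
gripper_force: 0.0
t: 3.47
tool_pos: [0.467, -0.2557, 0.0786]
orientation: [-2.082, -2.353, 0.0]
force: [-1.1, 0.3, -0.8]
opening: 0.0442
gripper_force: 0.0
t 3.47 tcp [ 0.467  -0.2557  0.0786] y-axis yaw deg 7.0 z [-0.  0. -1.] F [-1.1  0.3 -0.8] open 0.0442 grip 0.0
```

```bash
python3 -m inch '[0,0,0,0,10,0,0,0,0,10,0,0,0,0,10,0,0,0,0,10,0,0,0,0,10,0,0,0,0,10,0,0,0,0,10,0,0,0,0,10]' 20; python3 -m inch '[0,0,5,0,10,0,0,15,0,10,0,0,30,0,10,0,0,50,0,10,0,0,75,0,10,0,0,100,0,10,0,0,125,0,10,0,0,135,0,10,0,0,135,0,10]'
```

```text
t: 4.13
tool_pos: [0.4669, -0.2557, 0.0785]
orientation: [-2.082, -2.353, 0.0]
force: [0.2, -0.1, -1.2]
opening: 0.0184
gripper_force: 20.0
t: 4.88
tool_pos: [0.4687, -0.2568, 0.2178]
orientation: [2.077, 2.348, 0.001]
force: [0.0, 0.4, -0.9]
opening: 0.0178
gripper_force: 20.0
```

```bash
python3 -m inch '[-8,40,30,-7,10,-8,80,30,-14,10,-8,120,30,-20,10,-8,160,30,-27,10,-8,200,30,-27,10,-8,240,30,-27,10,-8,280,30,-27,10,-8,315,30,-27,10,-8,340,30,-27,10,-8,352,30,-27,10]';python3 -m inch '[0,0,0,0,10,0,0,0,0,10,0,0,0,0,10]'
python3 - <<'E'
from h import *
tool(); im,K,M=cam("wrist"); np.savez("w3.npz",im=im,K=K,M=M)
cv2.imwrite("pics/w3.png",np.clip(im*1.4,0,255).astype(np.uint8))
E
```

```text
t: 5.72
tool_pos: [0.4578, 0.0996, 0.2418]
orientation: [-2.569, -1.805, 0.002]
force: [-0.3, -0.1, -0.7]
opening: 0.0183
gripper_force: 20.0
t: 5.97
tool_pos: [0.4586, 0.0956, 0.2425]
orientation: [-2.573, -1.802, 0.003]
force: [-0.6, 0.6, -0.9]
opening: 0.0178
gripper_force: 20.0
t 5.97 tcp [0.4586 0.0956 0.2425] y-axis yaw deg -20.0 z [-0.002 -0.001 -1.   ] F [-0.6  0.6 -0.9] open 0.0178 grip 20.0
```

View pics/w3.png

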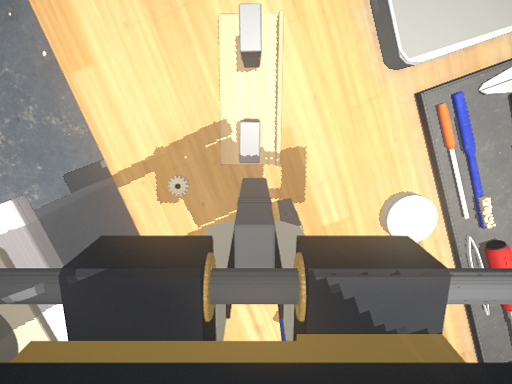

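The picture shows the ledge from about (220,13) to (284,163), nearly aligned with the image. The far row bar's top face is at about (250,30) and the near one at about (250,140). I'll zoom in for the corners.

```bash
python3 - <<'E'
from h import *
im=np.load("w3.npz")["im"]
c=im[0:180,190:310]
cv2.imwrite("pics/w3c.png",cv2.resize(np.clip(c*1.3,0,255).astype(np.uint8),(400,600),interpolation=cv2.INTER_CUBIC))
E
```

```text
(no output)
```

View pics/w3c.png

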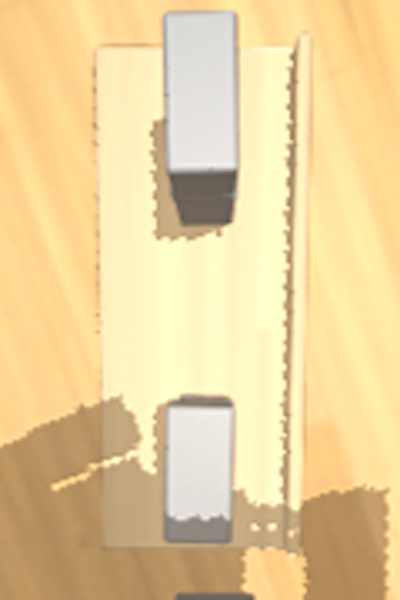

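The far bar's top corners are at crop (163,12), (239,12), (238,170) and (165,170). The near bar's are at (166,406), (235,405), (232,543) and (165,543). The ledge's left edge runs from (97,45) to (104,547).

```bash
python3 - <<'E'
from h import *
d=np.load("w3.npz");K,M=d["K"],d["M"]
f=lambda u,v,z: ray(K,M,(190+(u+.5)/3.3333-.5,(v+.5)/3.3333-.5),z)
C=[]
for n,pts in (("far",[(163,12),(239,12),(238,170),(165,170)]),("near",[(166,406),(235,405),(232,543),(165,543)])):
    P=np.array([f(u,v,.119) for u,v in pts]); C.append(P.mean(0)); y=P[0]-P[3]+P[1]-P[2]
    print(n,C[-1].round(4),"yaw",(np.degrees(np.arctan2(y[1],y[0]))-90).round(1),[np.linalg.norm(P[i]-P[i-1]).round(4) for i in range(4)])
v=C[0]-C[1]; print("gap",((C[0]+C[1])/2).round(4),np.linalg.norm(v).round(4),"yaw",(np.degrees(np.arctan2(v[1],v[0]))-90).round(1))
a,b=f(97,45,.014),f(104,547,.014); v=a-b; yw=np.arctan2(v[1],v[0])-np.pi/2; print("ledge mid-left + 35mm",((a+b)/2+.035*np.array([np.cos(yw),np.sin(yw),0])).round(4),np.degrees(yw).round(1),np.linalg.norm(v).round(4))
tool()
E
```

```text
far [0.5006 0.219  0.119 ] yaw -20.0 [np.float64(0.0347), np.float64(0.0179), np.float64(0.0347), np.float64(0.0178)]
near [0.4687 0.1336 0.119 ] yaw -21.0 [np.float64(0.0353), np.float64(0.0176), np.float64(0.0356), np.float64(0.0176)]
gap [0.4846 0.1763 0.119 ] 0.0912 yaw -20.5
ledge mid-left + 35mm [0.4844 0.1768 0.014 ] -20.6 0.1639
t 6.02 tcp [0.4588 0.0954 0.2428] y-axis yaw deg -20.1 z [-0.001 -0.    -1.   ] F [ 1.4  0.6 -2.2] open 0.0181 grip 20.0
```

```bash
python3 -m inch '[13,40,0,-0.5,10,22,70,0,-0.5,10,26,81,0,-0.5,10,26,81,0,-0.5,10,26,81,-30,-0.5,10,26,81,-65,-0.5,10,26,81,-95,-0.5,10,26,81,-120,-0.5,10,26,81,-140,-0.5,10,26,81,-147,-0.5,10]'; python3 -m inch '[0,0,-3,0,10,0,0,-6,0,10,0,0,-7.5,0,10,0,0,-7.5,0,10,0,0,-7.5,0,10]'
python3 - <<'E'
from h import *
tool(); im,K,M=cam("side"); im2,_,_=cam("scene")
a=cv2.resize(im[90:210,190:330],(700,600),interpolation=cv2.INTER_CUBIC); cv2.imwrite("pics/s3.png",a[:,:400])
b=cv2.resize(im2[180:290,120:250],(650,550),interpolation=cv2.INTER_CUBIC)
cv2.imwrite("pics/s4.png",cv2.resize(np.hstack([a[:550,50:450],b[:,:400]]),(800,550)))
E
```

```text
t: 6.85
tool_pos: [0.4825, 0.1748, 0.0927]
orientation: [-2.581, -1.788, 0.009]
force: [-0.9, -0.5, -2.0]
opening: 0.0178
gripper_force: 20.0
t: 7.27
tool_pos: [0.4859, 0.1774, 0.0904]
orientation: [2.581, 1.79, 0.003]
force: [0.8, -0.1, -1.6]
opening: 0.0179
gripper_force: 20.0
t 7.27 tcp [0.4859 0.1774 0.0904] y-axis yaw deg -20.5 z [ 0.002  0.001 -1.   ] F [ 0.8 -0.1 -1.6] open 0.0179 grip 20.0
```

View pics/s4.png

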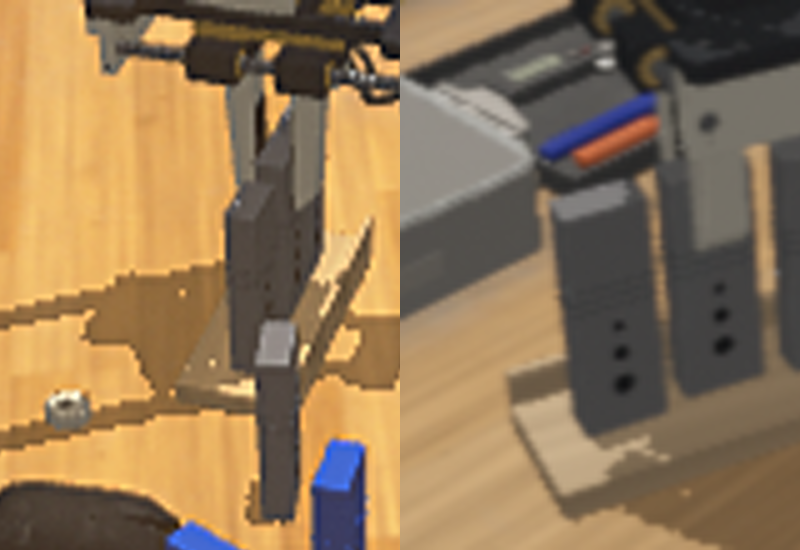

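The held bar sits between the two neighbours with similar gaps on both sides, at crop (715,300). It is about 3 mm above the ledge, so I'll lower it gently and release.

```bash
python3 -m inch '[-1,-1,-1,0,10,-1,-1,-2,0,10,-1,-1,-2,0,10,-1,-1,-2,0,10]'; python3 -m inch '[0,0,-0.5,0,10,0,0,-1,0,10,0,0,-1,0,10,0,0,-1,0,10]'
```

```text
t: 7.7
tool_pos: [0.4843, 0.1764, 0.0875]
orientation: [2.581, 1.791, 0.001]
force: [-0.3, -0.3, 2.8]
opening: 0.0182
gripper_force: 20.0
t: 8.03
tool_pos: [0.4844, 0.1764, 0.0875]
orientation: [2.581, 1.791, 0.001]
force: [-4.3, -1.1, 10.1]
opening: 0.0177
gripper_force: 20.0
```

```bash
python3 -m inch '[0,0,0.7,0,10,0,0,0.7,0,60,0,0,0.7,0,60,0,0,0.7,0,60,0,0,0.7,0,60,0,0,0.7,0,60,0,0,0.7,0,60,0,0,0.7,0,60]'; python3 -m inch '[0,0,10,0,60,0,0,35,0,60,0,0,70,0,60,0,0,110,0,60,0,0,150,0,60,0,0,155,0,60,-25,-80,155,0,60,-40,-121,155,0,60,-40,-121,155,0,60,-40,-121,155,0,60]';  python3 -m inch '[0,0,0,0,60,0,0,0,0,60,0,0,0,0,60]'
python3 - <<'E'
from h import *
tool(); im,K,M=cam("wrist"); np.savez("w4.npz",im=im,K=K,M=M)
cv2.imwrite("pics/w4.png",np.clip(im*1.4,0,255).astype(np.uint8))
E
```

```text
t: 8.7
tool_pos: [0.4839, 0.1763, 0.0867]
orientation: [-2.581, -1.791, 0.0]
force: [-0.8, 0.9, -0.8]
opening: 0.0549
gripper_force: 0.0
t: 9.53
tool_pos: [0.4427, 0.0504, 0.2426]
orientation: [2.583, 1.785, -0.002]
force: [-0.5, -0.8, 0.4]
opening: 0.0553
gripper_force: 0.0
t: 9.78
tool_pos: [0.4444, 0.0561, 0.2422]
orientation: [-2.581, -1.792, -0.001]
force: [-0.1, 0.6, -1.2]
opening: 0.0557
gripper_force: 0.0
t 9.78 tcp [0.4444 0.0561 0.2422] y-axis yaw deg -20.5 z [ 0.001  0.    -1.   ] F [-0.1  0.6 -1.2] open 0.0557 grip 0.0
```

View pics/w4.png

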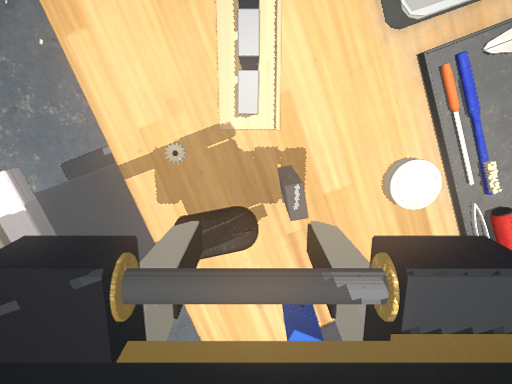

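The placed bar's top is at (249,32) and its near neighbour's at (248,92), in line and evenly spaced. The next bar is around (291,192), in shadow. I'll go right above it and use the last picture for a close crop.

```bash
python3 -m inch '[33,-29,-20,7,100,33,-29,-20,12,100,33,-29,-20,12,100,33,-29,-20,12,100,33,-29,-20,12,100,33,-29,-20,12,100,33,-29,-20,12,100,33,-29,-20,12,100]'
python3 - <<'E'
from h import *
d=np.load("w4.npz")
for n,b in (("placed",(239,10,259,55)),("near",(238,70,259,115))): print(n,np.mean([ray(d["K"],d["M"],(b[i],b[j]),.119) for i in (0,2) for j in (1,3)],0).round(4))
tool(); im,K,M=cam("wrist"); np.savez("w5.npz",im=im,K=K,M=M)
print("expected top px",pix(K,M,[.477,.027,.105]).round())
u,v=pix(K,M,[.477,.027,.105]).astype(int); u0,v0=u-65,v-65
c=im[v0:v0+120,u0:u0+130].astype(float); c=255*(c/255)**.5
a=cv2.resize(c.astype(np.uint8),(650,600),interpolation=cv2.INTER_CUBIC); print(u0,v0)
cv2.imwrite("pics/w5.png",a)
E
```

```text
t: 10.5
tool_pos: [0.477, 0.0267, 0.2224]
orientation: [2.38, 2.05, 0.001]
force: [-0.5, -0.2, -0.2]
opening: 0.0927
gripper_force: 0.0
placed [0.4854 0.1758 0.119 ]
near [0.4687 0.1327 0.119 ]
t 10.5 tcp [0.477  0.0267 0.2224] y-axis yaw deg -8.5 z [ 0.001  0.    -1.   ] F [-0.5 -0.2 -0.2] open 0.0927 grip 0.0
expected top px [253. 188.]
188 122
```

View pics/w5.png

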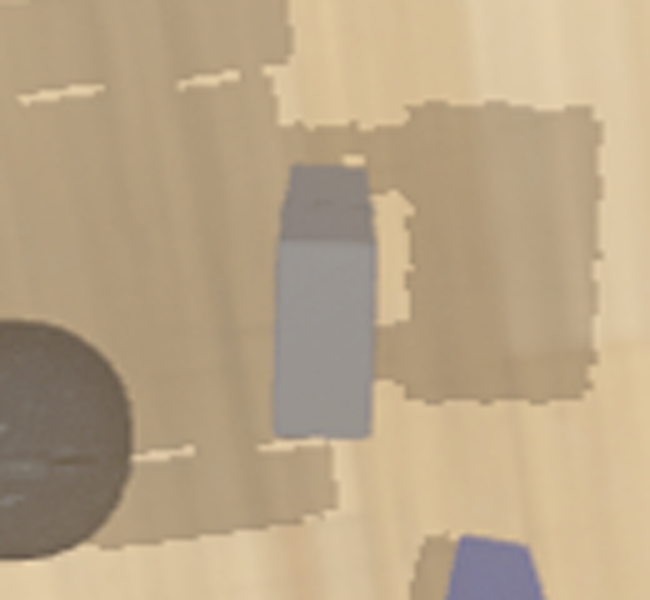

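The crop shows the next bar clearly. Its top face has corners at crop (279,240), (376,242), (371,438) and (274,437), with the foot edge above it. The mouse is well to the left.

```bash
python3 - <<'E'
from h import *
d=np.load("w5.npz");K,M=d["K"],d["M"]
P=np.array([ray(K,M,(188+(u+.5)/5-.5,122+(v+.5)/5-.5),.105) for u,v in [(279,240),(376,242),(371,438),(274,437)]])
y=P[0]-P[3]+P[1]-P[2]; x=P[1]-P[0]+P[2]-P[3]
print(P.mean(0).round(4),np.degrees(np.arctan2(y[1],y[0]))-90,np.degrees(np.arctan2(x[1],x[0])),[np.linalg.norm(P[i]-P[i-1]).round(4) for i in range(4)]); tool()
E
```

```text
[0.4763 0.0252 0.105 ] -10.002648307168329 -9.44613650093996 [np.float64(0.0355), np.float64(0.0168), np.float64(0.0353), np.float64(0.0172)]
t 10.55 tcp [0.4771 0.0266 0.2224] y-axis yaw deg -8.5 z [ 0.001 -0.    -1.   ] F [-0.2 -0.1 -0.3] open 0.0927 grip 0.0
```

```bash
python3 -m inch '[-1,-1.5,-40,-1.3,80,-1,-1.5,-80,-1.3,70,-1,-1.5,-115,-1.3,60,-1,-1.5,-138,-1.3,60,-1,-1.5,-147,-1.3,60,-1,-1.5,-148,-1.3,60,-1,-1.5,-148,-1.3,60,-1,-1.5,-148,-1.3,60]'; python3 -m inch '[0,0,0,0,10,0,0,0,0,10,0,0,0,0,10,0,0,0,0,10,0,0,0,0,10,0,0,0,0,10,0,0,0,0,10,0,0,0,0,10,0,0,0,0,10,0,0,0,0,10]' 20; python3 -c "
from h import *
tool()"
```

```text
t: 11.22
tool_pos: [0.4777, 0.0247, 0.0761]
orientation: [2.401, 2.022, 0.004]
force: [0.5, 0.0, 0.5]
opening: 0.0558
gripper_force: 0.0
t: 12.05
tool_pos: [0.476, 0.0248, 0.0739]
orientation: [-2.403, -2.024, 0.0]
force: [-0.4, -0.4, 1.2]
opening: 0.0181
gripper_force: 20.0
t 12.05 tcp [0.476  0.0248 0.0739] y-axis yaw deg -9.8 z [-0.  0. -1.] F [-0.4 -0.4  1.2] open 0.0181 grip 20.0
```

```bash
python3 -m inch '[0,0,5,0,10,0,0,20,0,10,0,0,50,0,10,0,0,85,0,10,0,0,115,0,10,0,0,135,0,10,-1,-15,140,5,10,-2,-40,140,11,10,-4,-75,140,17.4,10,-5,-110,140,17.4,10]'; python3 -m inch '[-1,-40,0,0,10,-2,-80,0,0,10,-3,-115,0,0,10,-4,-140,0,0,10,-4,-160,0,0,10,-4,-169,0,0,10,-4,-171,0,0,10,-4,-171,0,0,10,-4,-171,0,0,10,-4,-171,0,0,10]'; python3 -c "
from h import *
tool()"
```

```text
t: 12.88
tool_pos: [0.4709, -0.0858, 0.2145]
orientation: [2.058, 2.373, 0.001]
force: [0.2, 0.5, -0.6]
opening: 0.018
gripper_force: 20.0
t: 13.72
tool_pos: [0.4673, -0.2549, 0.2139]
orientation: [-2.067, -2.365, -0.0]
force: [-0.3, 0.5, 0.6]
opening: 0.0183
gripper_force: 20.0
t 13.72 tcp [ 0.4673 -0.2549  0.2139] y-axis yaw deg 7.7 z [ 0.  0. -1.] F [-0.3  0.5  0.6] open 0.0183 grip 20.0
```

```bash
python3 -m inch '[0,-1.3,-20,0,10,0,-1.3,-40,0,10,0,-1.3,-55,0,10,0,-1.3,-62,0,10,0,-1.3,-62,0,10,0,-1.3,-62,0,10,0,-1.3,-62,0,10,0,-1.3,-62,0,10]'; python3 -m inch '[0,0,-2,0,10,0,0,-4,0,10,0,0,-6,0,10,0,0,-8,0,10,0,0,-10,0,10,0,0,-10,0,10,0,0,-10,0,10,0,0,-10,0,10]'; python3 -c "
from h import *
tool()"
```

```text
t: 14.38
tool_pos: [0.4678, -0.2578, 0.1534]
orientation: [2.067, 2.362, 0.0]
force: [-0.1, 0.2, -0.3]
opening: 0.018
gripper_force: 20.0
t: 15.05
tool_pos: [0.467, -0.2575, 0.1418]
orientation: [-2.069, -2.364, -0.0]
force: [-0.0, -0.2, -0.0]
opening: 0.0177
gripper_force: 20.0
t 15.05 tcp [ 0.467  -0.2575  0.1418] y-axis yaw deg 7.6 z [-0.  0. -1.] F [-0.  -0.2 -0. ] open 0.0177 grip 20.0
```

```bash
python3 -m inch '[0,0.8,-5,0,10,0,0.8,-10,0,10,0,0.8,-16,0,10,0,0.8,-22,0,10,0,0.8,-28,0,10,0,0.8,-34,0,10,0,0.8,-40,0,10,0,0.8,-43,0,10,0,0.8,-43,0,10,0,0.8,-43,0,10]'; python3 -m inch '[0,0,0,0,10,0,0,0,0,10,0,0,0,0,10,0,0,0,0,10,0,0,0,0,10,0,0,0,0,10]'; python3 - <<'E'
from h import *
tool()
im,K,M=cam("wrist"); cv2.imwrite("pics/end.png",im); tool()
E
```

```text
t: 15.88
tool_pos: [0.4669, -0.2566, 0.0987]
orientation: [-2.069, -2.363, 0.0]
force: [0.5, -0.1, -0.6]
opening: 0.018
gripper_force: 20.0
t: 16.38
tool_pos: [0.4671, -0.2568, 0.099]
orientation: [2.069, 2.364, 0.0]
force: [0.2, 0.9, -0.3]
opening: 0.0177
gripper_force: 20.0
t 16.38 tcp [ 0.4671 -0.2568  0.099 ] y-axis yaw deg 7.6 z [ 0. -0. -1.] F [ 0.2  0.9 -0.3] open 0.0177 grip 20.0
t 16.43 tcp [ 0.467  -0.2567  0.0989] y-axis yaw deg 7.6 z [ 0. -0. -1.] F [ 0.5  0.7 -0.9] open 0.0178 grip 20.0
```

```bash
python3 -c "
from plant import job
print(job.close_job())"
```

```text
the job is handed in; nothing more can be done
None
```

The job is handed in, with no verdict returned. The cured bar stands released in the gap, about 1 mm from its centre by the wrist camera, and the next bar is gripped upright in the slot with its foot about 47 mm below the lid top and under 2 N at the wrist.

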